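# Fit the twist-lock fuse carrier to a power unit

## Robot

A 7-joint arm with a two-finger parallel gripper is mounted at the origin on the work surface. World frame = base frame: x ahead of the robot, y to its left, z up, the work surface at z = 0. Lengths are in m, angles in rad, forces in N, time in s.
With the tool pointing down it reaches from about 0.425 to 0.925 m from the base axis. Payload 6.8 kg.
Tool frame: the origin (TCP) lies at the centre of the arm's flange, where the gripper is bolted on; the fingertips stand 173 mm ahead of it and the grasp point (between the pads) lies 155 mm ahead of it (finger_overhang is the distance from the TCP to the fingertips, in m); y points along the fingers, z is the direction in which the jaws open and shut, and the axes are right-handed (so a half turn about y gives the same grasp; the last joint's range is limited). The gripper opens to 85 mm and grips with 20 to 120 N. Pads are 22 mm wide; open, the fingers measure 114 mm over their backs; the gripper's body (76 mm by 85 mm) begins 54 mm behind the grasp point. The pads swing forward as they close: fully open they stand 13 mm farther back than shut.
Start: joints at [1.172, 0.477, 0.022, 1.555, -0.011, 1.109, -0.083], TCP at [0.194, -0.647, 0.405] pointing down, gripper open.
Joint ranges: [-2.96, 2.96], [-0.34, 2.1], [-1.41, 1.46], [0.24, 2.44], [-1.37, 4.51], [0.17, 1.92], [-2.96, 2.96]. Speed limits (rad/s): [2.39, 2.39, 3.14, 3.14, 3.14, 3.14, 3.14].

## Interface

Orientations are given as a rotation vector (axis times angle).
In Python, from bench import get_obs, grab_frame, hand_in, finger_overhang gives the robot as it stands. The module is installed in compiled form; this text tells all that it offers.
- The arm moves only by the shell command python3 -m jog 'ROWS' [FORCE]. ROWS is JSON, a list of rows, each a list of 3 entries, a list of its own where there are three numbers: the shift along the tool's x, y, z in cm, then the turn about the tool's y in rad, then the gripper command: -1 is fully open, 1 is shut, values between are in proportion. In form: [[[x, y, z], twist, gripper], ...]. A call has 1 to 10 rows; each row is the pose to reach, as a shift and turn from the pose commanded when the call began, along the tool's axes at that moment; what a row does not reach only later rows make up. A row lasts 1/8 s, in which the tool goes at most 62.5 mm and 10.7 degrees, less where a joint would pass 70% of its speed; a pose out of reach is approached as far as the arm can. A call with a gripper value outside its range is refused whole. The fingers move at their own pace and stop on an object; FORCE is the grip in N (left out, the last holds). Time passes only in rows, so rows that repeat a pose let the fingers close. It gives the time, the measured TCP pose, the force and the opening at its end, in the units of the state.
- get_obs(): the state, without advancing time (a new reading comes with each control period).
- grab_frame(name): name is "scene" or "top"; returns a dict with "image" (420x560x3 uint8, blue, green, red), "fx", "fy", "cx", "cy" (pixels), "distortion" ([k1, k2, p1, p2, k3] as OpenCV has them; the pictures are not rectified), "origin" and "rotation" of the camera in the world. Camera axes: x right, y up, looking along -z (the intrinsics and any distortion apply to the point x, -y, -z); pixel columns grow to the right and rows downward; lengths in m; the calibration is good to about 2 mm. A picture is of the moment at which its call begins. There is no depth.
- hand_in(): hands the job in, once; it reports no verdict.
The state is a dict: "clock": time; "joints": joint angles; "qvel": joint speeds; "tau": joint torques, N m; "tcp_pos": TCP position; "orientation": TCP orientation; "contact_force": force on the tool from outside, world axes, zero at the start; "moment": the same for the moment, N m; "grip_width": finger opening in m.
Only numpy, scipy, OpenCV 4.12 (cv2) and the standard library are available. Lean on these libraries where they do the work, as an engineer would, in place of code of your own. Each camera call takes 0.05 s, during which the arm holds its last target.

## Task

Pick the fuse carrier with exactly two lugs on its foot out of the three standing on the bench, lower it fully into the empty socket of the power unit with its lugs passing through the two slots, and turn it a quarter turn clockwise (seen from above) until it stops, so that it is locked as on the finished unit beside it. Then let go, and leave the other two carriers standing where they are.

Things in the scene. Friction and masses are not known exactly. Their poses are not given: they have to be found in the camera images.
- carrier_grip (a point): Two-lug fuse carrier: loose, upright, black, 86 mm tall, 0.13 kg. Point: centre of its flat finger grip (46 mm along x, 20 thick along y, 52 high), 60 mm above the foot's underside. From 26 mm below the point down: round collar, 32 diameter. At the foot, two opposite lugs along x: 68 tip to tip, 14 wide, 8 high. z up; a half turn makes no difference.
- socket (a point): Empty socket, centre of its floor (50 mm above bench), z up: 96 mm square aluminium top on a fixed steel unit. Lip 13 to 19 mm above the floor, with a 44 mm round hole and a slot along x, 80 x 30 mm. Lugs enter along x, turn clockwise under the lip with the foot 0 to 4 mm off the floor; stops end the turn at 90-100 deg and block the other way. No spring. A twin unit is already fitted.
- carrier_four_grip (a point): A carrier to leave alone: the same grip, height and collar, but with four lugs in a cross at its foot. The point is the centre of its grip, 60 mm above its underside.
- carrier_round_grip (a point): A carrier to leave alone: the same grip, height and collar, but with a plain round flange (62 mm) and no lugs at its foot. The point is the centre of its grip, 60 mm above its underside.

How it is judged:
At the end, for the whole second after the job is handed in: The two-lug carrier stands upright (within 10 degrees) in the empty socket, its grip centre within 15 mm of the socket's axis and less than 64.5 mm above the socket floor (60 mm when fully down), its lugs turned at least 65 degrees away from the slots (horizontal distance between carrier_grip and socket below 0.015 m and z of carrier_grip in the frame of socket between 0.05 and 0.0645 m and angle between the x axis of carrier_grip and the x axis of socket, either way round above 1.13 rad and angle between carrier_grip's own z axis and vertical below 0.17 rad); the robot touches nothing.
It fails at once if the four-lug carrier was moved more than 40 mm (distance of carrier_four_grip from where it was at the start of the episode above 0.04 m).
It fails at once if the round-flange carrier was moved more than 40 mm (distance of carrier_round_grip from where it was at the start of the episode above 0.04 m).
It also fails if it takes over 45 s, if anything falls off the work surface, if the arm or the gripper's body presses on something with over 40 N, if the wrist force passes 120 N, or if a joint passes its speed limit or range.

## Working session

There is one attempt and no reset: what is moved stays moved. The work goes in short steps, Python scripts to look and compute and a shell command to move; the robot and the scene stay as the last step left them, time stands still between calls to the robot, and variables do not carry over. Pictures are saved under pics/ and viewed, and the job is handed in when it is done.

```bash
mkdir -p pics; ls; python3 - <<'E'
from bench import *
import cv2
o=get_obs();print({k:o[k] for k in o})
print(finger_overhang)
for n in("scene","top"):
    f=grab_frame(n);cv2.imwrite(f"pics/{n}0.png",f["image"]);print({k:f[k] for k in f if k!="image"})
E
```

```text
pics
{'clock': 0.0, 'joints': array([ 1.17191475,  0.47779755,  0.02232272,  1.55645005, -0.01149931,
        1.10929313, -0.08312956]), 'qvel': array([-3.22800057e-04, -5.43086708e-04,  8.83431623e-04, -3.83322724e-04,
        4.88547300e-05, -1.64063486e-03, -3.83465396e-04]), 'tau': array([-8.93077813e-04, -5.96463168e+01,  1.60726983e+00, -2.81205028e+01,
        1.23990630e-02,  9.38409416e-03, -6.64696313e-05]), 'tcp_pos': array([ 0.19346136, -0.64639454,  0.4037274 ]), 'orientation': array([-0.30284292,  2.06728348, -2.06357214]), 'contact_force': array([ 0.96190209,  0.39139039, -0.22715827]), 'moment': array([ 0.03311835, -0.00959106,  0.01639467]), 'grip_width': 0.08534190008473454}
0.1734
{'fx': 547.0413543221263, 'fy': 547.0413543221263, 'cx': 283.27134545231894, 'cy': 206.2264678656138, 'distortion': array([-0.08933614,  0.        ,  0.        ,  0.        ,  0.        ]), 'origin': array([ 1.05254726, -0.56320625,  0.65139431]), 'rotation': array([0.89756269, 0.36776122, 0.71247569])}
{'fx': 532.0644462453147, 'fy': 532.0644462453147, 'cx': 276.18466243902503, 'cy': 212.53849696456902, 'distortion': array([-0.10202028,  0.        ,  0.        ,  0.        ,  0.        ]), 'origin': array([ 0.4306928 , -0.00324505,  1.05967775]), 'rotation': array([ 0.08860823, -0.08278129, -1.54035803])}
```

View pics/scene0.png

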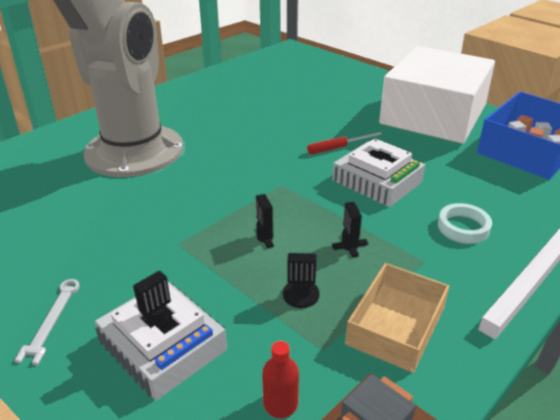

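View pics/top0.png

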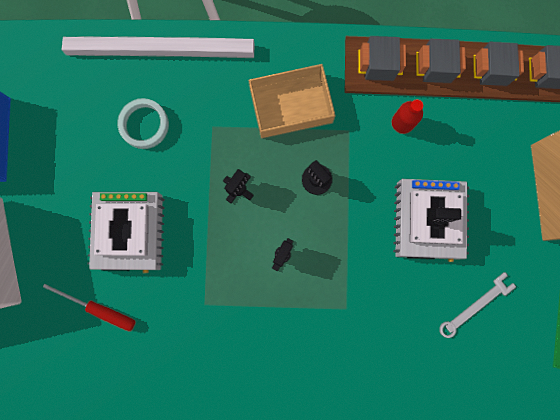

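The scene view shows the round-flange carrier at about (301,280), the four-lug one at (350,230) and the probable two-lug one at (264,220). In the top view those are (317,178), (237,185) and (284,255). The empty socket is at (120,230) in the top view, and the finished unit is on the right at (432,218). I'll zoom in on these.

```bash
cat > h.py <<'E'
import numpy as np,cv2
from scipy.spatial.transform import Rotation as R
def cam(f):
    K=np.array([[f["fx"],0,f["cx"]],[0,f["fy"],f["cy"]],[0,0,1.]])
    return K,np.array(f["distortion"]),np.array(f["origin"]),R.from_rotvec(f["rotation"]).as_matrix()
def ray(f,uv):
    K,d,o,M=cam(f)
    p=cv2.undistortPoints(np.array(uv,float).reshape(-1,1,2),K,d).reshape(-1,2)
    v=np.c_[p[:,0],-p[:,1],-np.ones(len(p))]@M.T
    return o,v/np.linalg.norm(v,axis=1)[:,None]
def plane(f,uv,z):
    o,v=ray(f,uv); return o+v*((z-o[2])/v[:,2])[:,None]
def tri(f1,a,f2,b):
    o1,v1=ray(f1,[a]);o2,v2=ray(f2,[b]);A=np.c_[v1[0],-v2[0]]
    s=np.linalg.lstsq(A,o2-o1,rcond=None)[0]
    p=o1+s[0]*v1[0];q=o2+s[1]*v2[0]; return (p+q)/2,np.linalg.norm(p-q)
def proj(f,P):
    K,d,o,M=cam(f); c=(np.atleast_2d(P)-o)@M*[1,-1,-1]
    return cv2.projectPoints(c,np.zeros(3),np.zeros(3),K,d)[0].reshape(-1,2)
E
python3 - <<'E'
import cv2
s=cv2.imread("pics/scene0.png");t=cv2.imread("pics/top0.png")
def z(i,x,y,w,h,k,n):cv2.imwrite(n,cv2.resize(i[y:y+h,x:x+w],None,fx=k,fy=k,interpolation=cv2.INTER_CUBIC))
z(t,210,145,140,150,4,"pics/a.png");z(s,240,180,140,130,5,"pics/b.png")
z(t,85,185,80,90,6,"pics/c.png");z(s,330,130,100,75,7,"pics/d.png")
E
```

```text
(no output)
```

View pics/a.png

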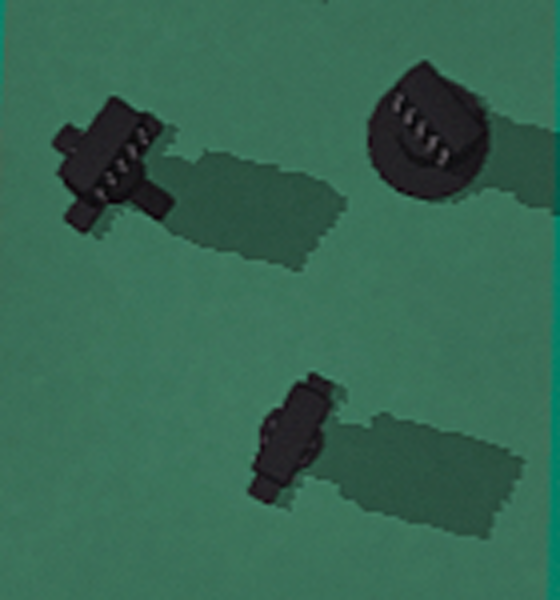

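View pics/b.png

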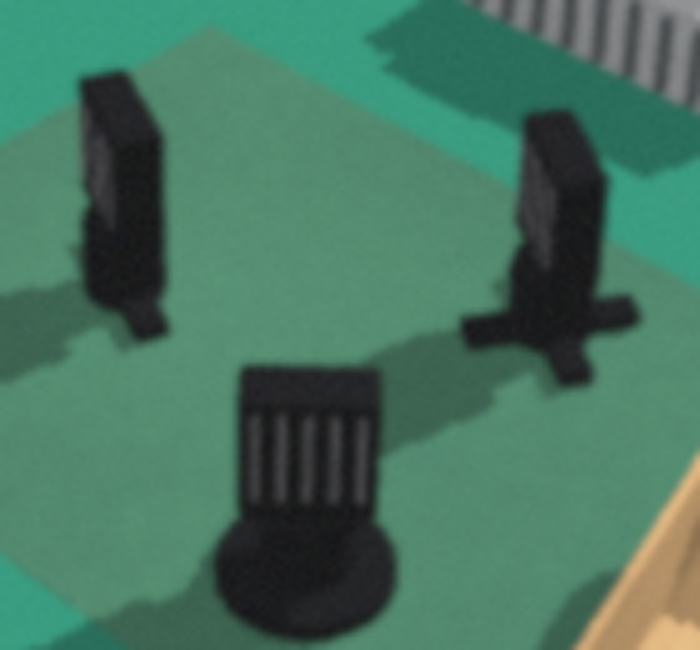

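View pics/c.png

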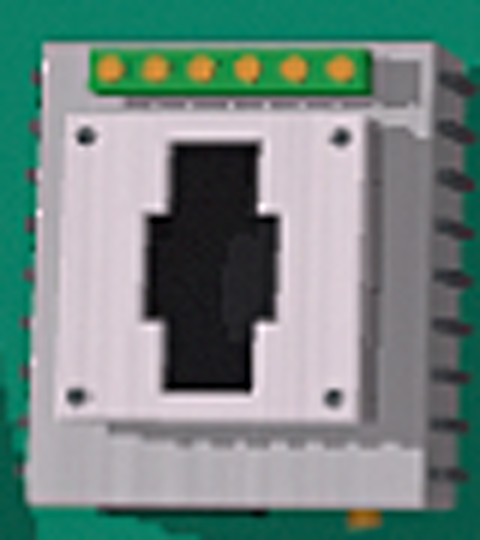

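View pics/d.png

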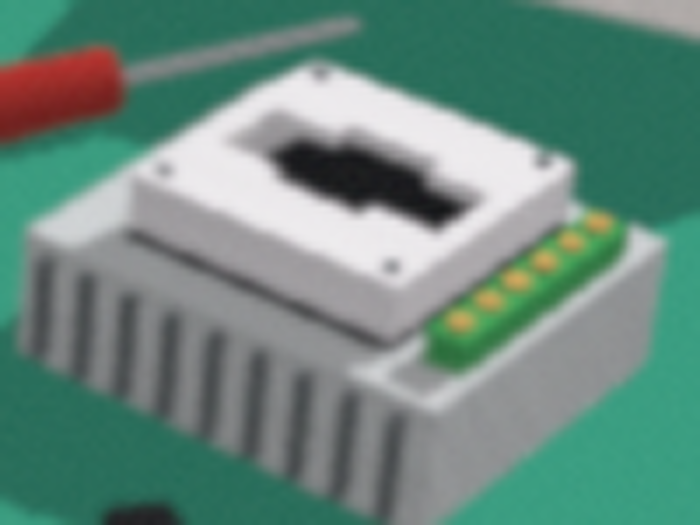

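```bash
python3 - <<'E'
import cv2,numpy as np
s=cv2.imread("pics/scene0.png");t=cv2.imread("pics/top0.png")
def z(i,x,y,w,h,k):
    c=cv2.resize(i[y:y+h,x:x+w],None,fx=k,fy=k,interpolation=cv2.INTER_CUBIC).astype(float)
    return np.clip(c*3,0,255).astype(np.uint8)
a=z(t,266,234,34,40,14);b=z(s,250,190,28,62,9)
cv2.imwrite("pics/e.png",a);cv2.imwrite("pics/f.png",b)
E
```

```text
(no output)
```

View pics/e.png

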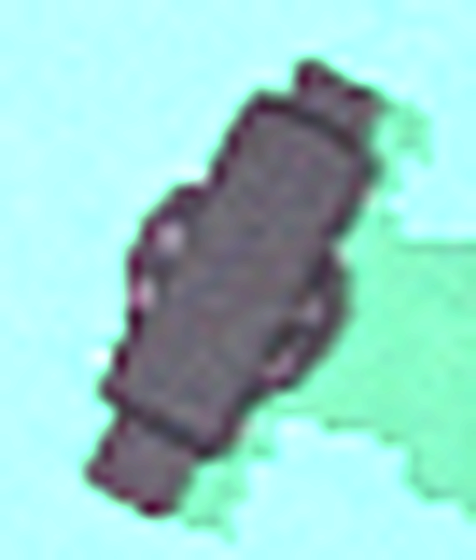

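View pics/f.png

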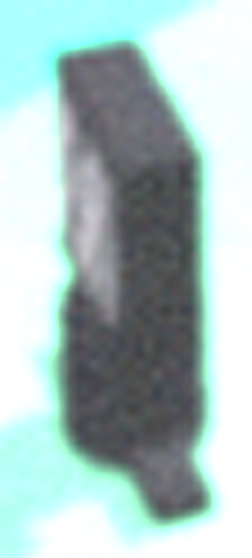

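```bash
cat > m.py <<'E'
from h import *
from bench import *
fs=grab_frame("scene");ft=grab_frame("top")
def g(l,k,x,y): return [((a+.5)/k-.5+x,(b+.5)/k-.5+y) for a,b in l]
T=g([(252,97),(372,165),(218,455),(105,390)],14,266,234)
S=g([(198,155),(122,165),(62,57),(130,45)],9,250,190)
P=[]
for a,b in zip(S,T):
    p,e=tri(fs,a,ft,b);P.append(p);print(p.round(4),round(e,4))
print("grip centre top",np.mean(P,0))
Q=plane(ft,T,.086);c=Q.mean(0);print("plane .086",c,[np.linalg.norm(Q[i]-Q[(i+1)%4]).round(4) for i in range(4)])
d=(Q[0]+Q[1]-Q[2]-Q[3])[:2];print("yaw",np.degrees(np.arctan2(d[1],d[0])))
L=plane(ft,g([(310,60),(385,100),(160,515),(90,475)],14,266,234),.004)
d=(L[0]+L[1]-L[2]-L[3])[:2]/2;print("lugs c",L.mean(0),np.linalg.norm(d),np.degrees(np.arctan2(d[1],d[0])))
print("socket")
T=g([(86,136),(341,136),(334,398),(77,398)],6,85,185)
S=g([(545,160),(392,266),(164,170),(320,72)],7,330,130)
P=[]
for a,b in zip(S,T):
    p,e=tri(fs,a,ft,b);P.append(p);print(p.round(4),round(e,4))
print("c",np.mean(P,0))
Q=plane(ft,T,.069);print(Q.mean(0),[np.linalg.norm(Q[i]-Q[(i+1)%4]).round(4) for i in range(4)])
d=(Q[0]+Q[1]-Q[2]-Q[3])[:2];print("yaw",np.degrees(np.arctan2(d[1],d[0])))
sl=plane(ft,g([(170,143),(260,143),(252,392),(163,392)],6,85,185),.069)
sl2=plane(ft,g([(66,118),(364,118),(358,418),(57,418)],6,85,185),.069)
for q in(sl,sl2):
    d=(q[0]+q[1]-q[2]-q[3])[:2]/2;print("slot/plate",q.mean(0),np.linalg.norm(d),np.linalg.norm(q[0]-q[1]),np.degrees(np.arctan2(d[1],d[0])))
o=get_obs();M=R.from_rotvec(o["orientation"]).as_matrix();print("tool axes\n",M.round(4),o["tcp_pos"],o["clock"])
E
python3 m.py
```

```text
[ 0.4863 -0.0136  0.0833] 0.0016
[ 0.4786 -0.0287  0.0847] 0.0008
[ 0.4404 -0.0094  0.0825] 0.0014
[0.4476 0.0047 0.0821] 0.0011
grip centre top [ 0.46322782 -0.0117393   0.08312805]
plane .086 [ 0.46319553 -0.0116762   0.086     ] [np.float64(0.018), np.float64(0.0428), np.float64(0.017), np.float64(0.0428)]
yaw -25.73265815327657
lugs c [ 0.46444651 -0.01238097  0.004     ] 0.06657017361099192 -26.625969797734797
socket
[0.5395 0.338  0.0703] 0.001
[0.5417 0.2561 0.0697] 0.0014
[0.4595 0.2539 0.0691] 0.0014
[0.4569 0.3358 0.0695] 0.0011
c [0.49940069 0.29594722 0.06963132]
[0.49992069 0.29658705 0.069     ] [np.float64(0.082), np.float64(0.0824), np.float64(0.082), np.float64(0.0828)]
yaw 1.6272666443417303
slot/plate [0.49977379 0.2958705  0.069     ] 0.07846493903907008 0.028932043753430354 1.6491515355268513
slot/plate [0.49967132 0.2960865  0.069     ] 0.0945637463781302 0.0959089615198037 1.9446681013090779
tool axes
 [[-9.580e-01 -4.000e-04  2.867e-01]
 [-2.867e-01  1.100e-03 -9.580e-01]
 [ 1.000e-04 -1.000e+00 -1.100e-03]] [ 0.19348427 -0.64650946  0.40410205] 0.2
```

The two-lug carrier is at (0.464, -0.012) with yaw about -26°. Its top triangulates at 0.083, against 0.086 in the text. The socket is at (0.4998, 0.296) with yaw about 1.7°, and its top triangulates at 0.0695 against 0.069. The sizes agree with the text too. Next I'll work out the move, choosing the grasp turn that keeps joint 7 in range.

```bash
cat > go.py <<'E'
import sys
from h import *
from bench import *
# target TCP x y z, jaw yaw deg (direction of tool z)
def main(x,y,z,yaw):
    o=get_obs();M=R.from_rotvec(o["orientation"]).as_matrix()
    cur=np.degrees(np.arctan2(M[1,2],M[0,2]))
    print("t",o["clock"],"tcp",o["tcp_pos"].round(4),"yaw",cur.round(2),"tilt",M[:,1].round(4),"q",o["joints"].round(2),"w",round(o["grip_width"],4),"F",o["contact_force"].round(1),"M",o["moment"].round(2))
    print("shift cm",((np.array([x,y,z])-o["tcp_pos"])@M*100).round(2),"twist",np.radians((cur-yaw+180)%360-180).round(4))
main(*map(float,sys.argv[1:]))
E
python3 go.py .4642 -.0121 .33 63.9
```

```text
t 0.2 tcp [ 0.1935 -0.6465  0.4041] yaw -73.34 tilt [-4.0e-04  1.1e-03 -1.0e+00] q [ 1.17  0.48  0.02  1.56 -0.01  1.11 -0.08] w 0.0853 F [0.2 0.6 0. ] M [ 0.03  0.03 -0.  ]
shift cm [-44.12   7.47 -53.01] twist -2.3953
```

```bash
python3 -m jog '[[[-2,0.3,-2.4],-0.1,-1],[[-6,1,-7.2],-0.28,-1],[[-10,1.7,-12],-0.46,-1],[[-14,2.4,-16.8],-0.64,-1],[[-18,3.1,-21.6],-0.82,-1],[[-22,3.8,-26.4],-1.0,-1],[[-26,4.5,-31.2],-1.18,-1],[[-30,5.2,-36],-1.36,-1],[[-34,5.8,-40.8],-1.54,-1],[[-36,6,-43.2],-1.6,-1]]' 30; python3 go.py .4642 -.0121 .33 63.9
```

```text
clock: 1.45
tcp_pos: [0.4153, -0.1266, 0.3447]
orientation: [-1.346, 0.965, -0.965]
contact_force: [0.1, -0.6, -0.1]
grip_width: 0.0857
t 1.45 tcp [ 0.4153 -0.1266  0.3447] yaw 18.73 tilt [ 5.e-04  4.e-04 -1.e+00] q [ 0.66  0.2  -0.56  2.14  0.14  0.84  0.34] w 0.0857 F [ 0.1 -0.6 -0.1] M [-0.08 -0.02 -0.05]
shift cm [-9.27  1.48  8.31] twist -0.7884
```

```bash
python3 -m jog '[[[-2,0.3,1.8],-0.17,-1],[[-5,0.8,4.5],-0.34,-1],[[-8,1.2,7],-0.5,-1],[[-9.3,1.5,8.3],-0.68,-1],[[-9.3,1.5,8.3],-0.79,-1],[[-9.3,1.5,8.3],-0.79,-1]]'; python3 go.py .4642 -.0121 .217 63.9
```

```text
clock: 2.2
tcp_pos: [0.4641, -0.0152, 0.3295]
orientation: [-1.54, 0.362, -0.362]
contact_force: [-0.1, 0.9, -0.7]
grip_width: 0.0855
t 2.2 tcp [ 0.4641 -0.0152  0.3295] yaw 63.55 tilt [-4.e-04  2.e-04 -1.e+00] q [ 0.54  0.31 -0.74  2.08  0.28  0.85  0.74] w 0.0855 F [-0.1  0.9 -0.7] M [ 0.06 -0.03 -0.02]
shift cm [-0.12 11.25  0.28] twist -0.0061
```

```bash
python3 -m jog '[[[0,2,0],0,-1],[[0,4,0],0,-1],[[0,5,0],0,-1],[[0,5,0],0,-1]]'; python3 go.py .4642 -.0121 .217 63.9; python3 - <<'E'
from bench import *;import cv2,numpy as np
a=grab_frame("scene")["image"][150:290,200:340];b=grab_frame("top")["image"][180:320,200:340]
cv2.imwrite("pics/g.png",cv2.resize(np.hstack([a,b]),None,fx=2.8,fy=2.8,interpolation=2))
E
```

```text
clock: 2.7
tcp_pos: [0.4639, -0.0154, 0.2794]
orientation: [-1.541, 0.363, -0.361]
contact_force: [-0.5, 1.1, 0.1]
grip_width: 0.0856
t 2.7 tcp [ 0.4639 -0.0154  0.2794] yaw 63.53 tilt [-0.0012 -0.     -1.    ] q [ 0.49  0.39 -0.7   2.12  0.37  0.75  0.66] w 0.0856 F [-0.5  1.1  0.1] M [-0.07  0.02 -0.01]
shift cm [-0.11  6.24  0.31] twist -0.0065
```

View pics/g.png

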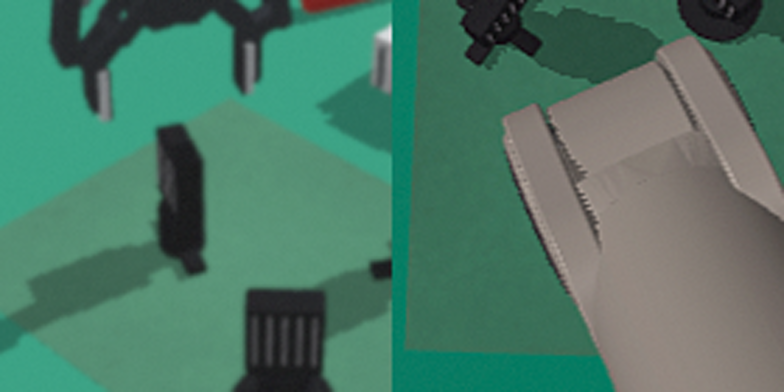

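The scene view shows the two pads above the carrier and straddling it, with the carrier's thin direction between the jaws. I'll descend with the 3 mm jaw correction and close.

```bash
python3 -m jog '[[[-0.1,1,0.3],0,-1],[[-0.1,2.5,0.3],0,-1],[[-0.1,4.2,0.3],0,-1],[[-0.1,5.6,0.3],0,-1],[[-0.1,6.2,0.3],-0.006,-1],[[-0.1,6.2,0.3],-0.006,-1]]'; python3 go.py .4642 -.0121 .217 63.9
```

```text
clock: 3.55
tcp_pos: [0.4644, -0.012, 0.2172]
orientation: [-1.541, 0.357, -0.356]
contact_force: [-0.3, -0.4, 1.1]
grip_width: 0.0857
t 3.55 tcp [ 0.4644 -0.012   0.2172] yaw 63.97 tilt [-1.e-03  2.e-04 -1.e+00] q [ 0.4   0.5  -0.62  2.16  0.49  0.63  0.55] w 0.0857 F [-0.3 -0.4  1.1] M [-0.   -0.02 -0.03]
shift cm [-0.01  0.02 -0.02] twist 0.0011
```

```bash
python3 -m jog '[[[0,0,0],0,0.2],[[0,0,0],0,0.5],[[0,0,0],0,0.6],[[0,0,0],0,0.8],[[0,0,0],0,1],[[0,0,0],0,1],[[0,0,0],0,1],[[0,0,0],0,1]]' 60; python3 go.py .4642 -.0121 .33 63.9
```

```text
clock: 4.55
tcp_pos: [0.4648, -0.012, 0.218]
orientation: [-1.541, 0.356, -0.357]
contact_force: [-0.0, 0.2, 6.3]
grip_width: 0.0196
t 4.55 tcp [ 0.4648 -0.012   0.218 ] yaw 63.94 tilt [ 7.e-04 -2.e-04 -1.e+00] q [ 0.41  0.5  -0.62  2.16  0.49  0.63  0.55] w 0.0196 F [-0.   0.2  6.3] M [-0.1   0.18 -0.04]
shift cm [ -0.04 -11.2   -0.03] twist 0.0007
```

```bash
python3 -m jog '[[[0,-1,0],0,1],[[0,-3,0],0,1],[[0,-6,0],0,1],[[0,-9,0],0,1],[[0,-11,0],0,1],[[0,-11,0],0,1]]'; python3 go.py .4998 .2961 .32 91.65; python3 - <<'E'
from bench import *;import cv2,numpy as np
a=grab_frame("scene")["image"][80:290,180:420]
cv2.imwrite("pics/i.png",cv2.resize(a,None,fx=2.8,fy=2.8,interpolation=2))
E
```

```text
clock: 5.3
tcp_pos: [0.4648, -0.0121, 0.329]
orientation: [-1.541, 0.355, -0.359]
contact_force: [-0.1, 0.0, -2.1]
grip_width: 0.0194
t 5.3 tcp [ 0.4648 -0.0121  0.329 ] yaw 63.92 tilt [ 2.7e-03 -6.0e-04 -1.0e+00] q [ 0.54  0.32 -0.75  2.08  0.29  0.85  0.73] w 0.0194 F [-0.1  0.  -2.1] M [0.02 0.   0.04]
shift cm [-10.41   0.89  29.22] twist -0.484
```

View pics/i.png

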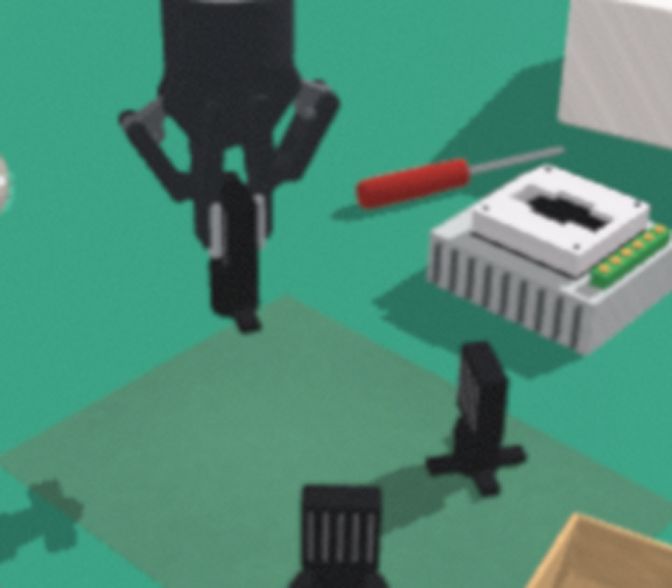

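The carrier hangs upright in the jaws at about (240,250) in the enlarged view, and the other two still stand where they were. Now I'll move over the socket.

```bash
python3 -m jog '[[[-0.5,0,1.5],-0.04,1],[[-2,0,5],-0.1,1],[[-3.5,0,9.5],-0.16,1],[[-5,0,14],-0.22,1],[[-6.6,0.2,18.5],-0.28,1],[[-8.2,0.4,23],-0.36,1],[[-9.4,0.6,26.5],-0.42,1],[[-10.2,0.8,28.5],-0.46,1],[[-10.4,0.9,29.2],-0.484,1],[[-10.4,0.9,29.2],-0.484,1]]'; python3 go.py .4998 .2961 .32 91.65
```

```text
clock: 6.6
tcp_pos: [0.4994, 0.2953, 0.3181]
orientation: [-1.572, -0.022, 0.023]
contact_force: [-0.5, 0.3, -0.8]
grip_width: 0.0191
t 6.6 tcp [0.4994 0.2953 0.3181] yaw 91.66 tilt [-9.0e-04 -1.1e-03 -1.0e+00] q [-0.01  0.56 -0.84  1.82  0.49  0.98  0.54] w 0.0191 F [-0.5  0.3 -0.8] M [-0.01 -0.03  0.  ]
shift cm [ 0.04 -0.19  0.08] twist 0.0001
```

```bash
python3 - <<'E'
from bench import *;import cv2,numpy as np
a=grab_frame("scene")["image"][60:220,310:450];b=grab_frame("top")["image"][170:330,60:200]
cv2.imwrite("pics/j.png",cv2.resize(np.hstack([a,b]),None,fx=2.8,fy=2.8,interpolation=2))
cv2.imwrite("pics/j2.png",cv2.resize(a[30:],None,fx=5.5,fy=4.5,interpolation=2))
E
```

```text
(no output)
```

View pics/j.png

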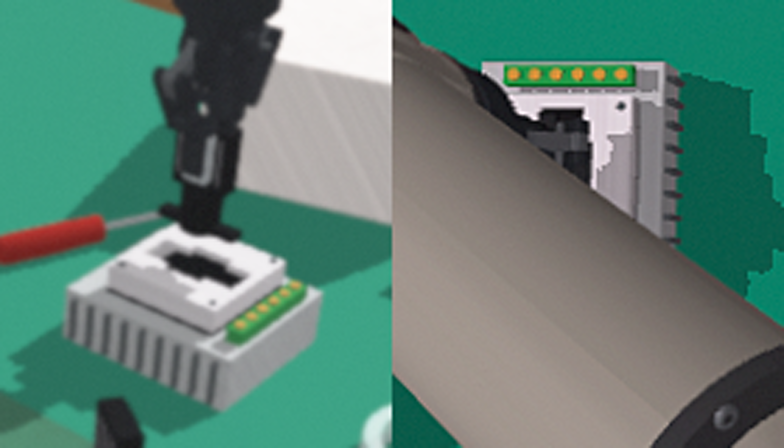

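```bash
python3 - <<'E'
from h import *;from bench import *
f=grab_frame("scene");o=get_obs();M=R.from_rotvec(o["orientation"]).as_matrix();c=o["tcp_pos"]-[0,0,.214]
print(proj(f,[c+.034*M[:,0],c-.034*M[:,0],c]))
a=np.array([[375-6,127+8],[395.5,144.5]]);print(plane(f,a,c[2]),c)
E
```

```text
[[395.73156304 144.29471414]
 [368.52217623 133.51253615]
 [381.91554206 138.81291023]]
[[0.47046649 0.28891999 0.10456792]
 [0.53388119 0.29430584 0.10456792]] [0.49974041 0.29443612 0.10456792]
```

View pics/j2.png

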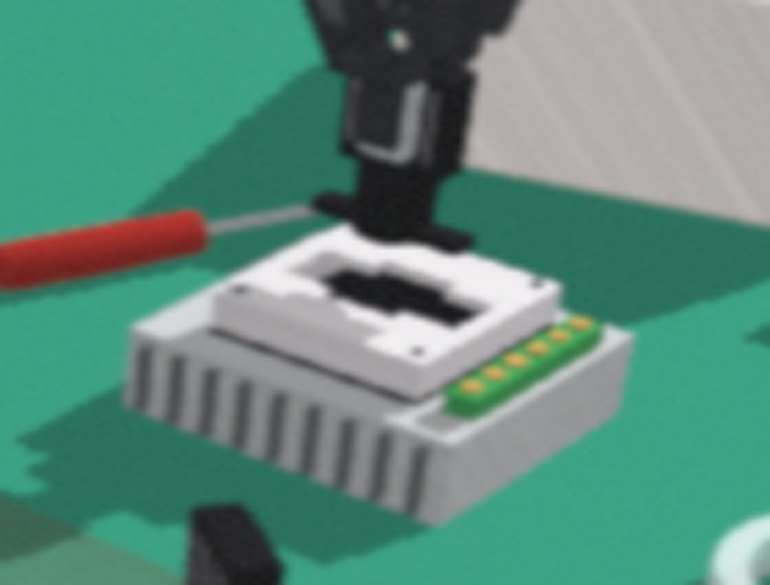

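The held lugs run parallel to the slot, with their ends at about (369,135) and (396,144) in the scene view. The pose predicts (368.5,133.5) and (395.7,144.3), so they agree. I'll lower it, shifting 1.5 mm along the jaws.

```bash
python3 -m jog '[[[0,0,0.1],0,1],[[0,0.6,0.15],0,1],[[0,1.3,0.15],0,1],[[0,2,0.15],0,1],[[0,2.6,0.15],0,1],[[0,3.2,0.15],0,1],[[0,3.8,0.15],0,1],[[0,4.2,0.15],0,1],[[0,4.2,0.15],0,1]]'; python3 go.py .4998 .2961 .270 91.65
```

```text
clock: 7.88
tcp_pos: [0.4993, 0.2974, 0.2764]
orientation: [-1.571, -0.023, 0.023]
contact_force: [-0.4, 0.1, -0.8]
grip_width: 0.0195
t 7.875 tcp [0.4993 0.2974 0.2764] yaw 91.67 tilt [-5.e-04 -3.e-04 -1.e+00] q [-0.05  0.61 -0.8   1.85  0.55  0.92  0.49] w 0.0195 F [-0.4  0.1 -0.8] M [-0.06 -0.01  0.  ]
shift cm [ 0.05  0.64 -0.13] twist 0.0004
```

```bash
python3 -m jog '[[[0,0.2,-0.1],0,1],[[0,0.4,-0.1],0,1],[[0,0.55,-0.1],0,1],[[0,0.65,-0.1],0,1],[[0,0.65,-0.1],0,1]]'; python3 go.py .4998 .2961 .268 91.65
```

```text
clock: 8.5
tcp_pos: [0.4994, 0.2964, 0.2702]
orientation: [-1.571, -0.023, 0.023]
contact_force: [-0.1, -0.7, -2.4]
grip_width: 0.0195
t 8.5 tcp [0.4994 0.2964 0.2702] yaw 91.67 tilt [-0. -0. -1.] q [-0.05  0.62 -0.8   1.86  0.55  0.9   0.49] w 0.0195 F [-0.1 -0.7 -2.4] M [-0.01  0.01 -0.03]
shift cm [ 0.04  0.22 -0.03] twist 0.0004
```

```bash
python3 -m jog '[[[0,0.1,0],0,1],[[0,0.2,0],0,1],[[0,0.2,0],0,1]]'; python3 go.py .4998 .2961 .268 91.65
```

```text
clock: 8.88
tcp_pos: [0.4994, 0.2964, 0.2682]
orientation: [-1.571, -0.023, 0.023]
contact_force: [0.2, -0.1, -0.6]
grip_width: 0.0195
t 8.875 tcp [0.4994 0.2964 0.2682] yaw 91.67 tilt [ 0.  0. -1.] q [-0.05  0.62 -0.8   1.86  0.56  0.9   0.49] w 0.0195 F [ 0.2 -0.1 -0.6] M [ 0.02 -0.06  0.04]
shift cm [ 0.04  0.02 -0.04] twist 0.0004
```

```bash
python3 -m jog '[[[0,0.1,0],0,1],[[0,0.1,0],0,1]]'; python3 -m jog '[[[0,0.1,0],0,1],[[0,0.1,0],0,1]]'; python3 go.py .4998 .2961 .268 91.65
```

```text
clock: 9.12
tcp_pos: [0.4993, 0.2966, 0.2681]
orientation: [-1.571, -0.023, 0.023]
contact_force: [-2.8, -1.9, 6.8]
grip_width: 0.0196
clock: 9.38
tcp_pos: [0.4992, 0.2968, 0.268]
orientation: [-1.572, -0.024, 0.022]
contact_force: [-4.9, -4.4, 16.0]
grip_width: 0.0194
t 9.375 tcp [0.4992 0.2968 0.268 ] yaw 91.67 tilt [ 0.0011 -0.001  -1.    ] q [-0.05  0.62 -0.8   1.86  0.56  0.9   0.49] w 0.0194 F [-4.9 -4.4 16. ] M [-1.02  1.04  0.01]
shift cm [ 0.05  0.   -0.07] twist 0.0004
```

The foot touched the floor at TCP z = 0.268, which is what the grasp predicted, with up-force rising to 16 N. I'll back off about 1.5 mm and turn clockwise.

```bash
python3 -m jog '[[[0,-0.15,0],0,1],[[0,-0.2,0],0.05,1],[[0,-0.2,0],0.2,1],[[0,-0.2,0],0.36,1],[[0,-0.2,0],0.5,1],[[0,-0.2,0],0.5,1]]'; python3 go.py .4998 .2961 .268 -3
```

```text
clock: 10.12
tcp_pos: [0.4993, 0.2965, 0.2681]
orientation: [-1.539, 0.368, -0.368]
contact_force: [0.3, -0.4, -2.3]
grip_width: 0.0196
t 10.125 tcp [0.4993 0.2965 0.2681] yaw 63.1 tilt [ 2.e-04 -3.e-04 -1.e+00] q [-0.13  0.58 -0.68  1.86  0.47  0.86  0.06] w 0.0196 F [ 0.3 -0.4 -2.3] M [0.03 0.03 0.04]
shift cm [ 0.06  0.01 -0.02] twist 1.1537
```

```bash
python3 -m jog '[[[0,0,0],0.15,1],[[0,0,0],0.32,1],[[0,0,0],0.49,1],[[0,0,0],0.66,1],[[0,0,0],0.83,1],[[0,0,0],0.95,1],[[0,0,0],0.95,1]]'; python3 go.py .4998 .2961 .268 -3
```

```text
clock: 11.0
tcp_pos: [0.4993, 0.2966, 0.2681]
orientation: [-1.278, 1.095, -1.095]
contact_force: [0.4, 0.9, -0.6]
grip_width: 0.0195
t 11.0 tcp [0.4993 0.2966 0.2681] yaw 8.82 tilt [-0.e+00 -2.e-04 -1.e+00] q [-0.29  0.53 -0.46  1.87  0.31  0.81 -0.76] w 0.0195 F [ 0.4  0.9 -0.6] M [0.01 0.02 0.01]
shift cm [0.06 0.01 0.05] twist 0.2063
```

```bash
python3 -m jog '[[[0,0,0],0.06,1],[[0,0,0],0.12,1],[[0,0,0],0.14,1],[[0,0,0],0.14,1]]'; python3 go.py .4998 .2961 .268 -3; python3 -m jog '[[[0,0,0],0.05,1],[[0,0,0],0.08,1],[[0,0,0],0.08,1]]'; python3 go.py .4998 .2961 .268 -3
```

```text
clock: 11.5
tcp_pos: [0.4994, 0.2964, 0.2681]
orientation: [-1.215, 1.2, -1.2]
contact_force: [-0.7, -0.1, -1.7]
grip_width: 0.0193
t 11.5 tcp [0.4994 0.2964 0.2681] yaw 0.72 tilt [-1.e-04 -0.e+00 -1.e+00] q [-0.32  0.52 -0.43  1.88  0.29  0.8  -0.88] w 0.0193 F [-0.7 -0.1 -1.7] M [-0.06  0.03 -0.02]
shift cm [0.03 0.01 0.04] twist 0.0649
clock: 11.88
tcp_pos: [0.499, 0.2966, 0.2681]
orientation: [-1.177, 1.26, -1.259]
contact_force: [-0.9, -0.2, 0.4]
grip_width: 0.0192
t 11.875 tcp [0.499  0.2966 0.2681] yaw -3.91 tilt [-6.e-04 -3.e-04 -1.e+00] q [-0.33  0.52 -0.41  1.88  0.28  0.8  -0.95] w 0.0192 F [-0.9 -0.2  0.4] M [-0.03  0.45  0.17]
shift cm [0.04 0.01 0.08] twist -0.0158
```

```bash
python3 -m jog '[[[0,0,0],0.03,1],[[0,0,0],0.05,1],[[0,0,0],0.05,1]]'; python3 go.py .4998 .2961 .268 -3; python3 - <<'E'
from bench import *;import cv2,numpy as np
a=grab_frame("scene")["image"][60:220,310:450];b=grab_frame("top")["image"][170:330,60:200]
cv2.imwrite("pics/k.png",cv2.resize(np.hstack([a,b]),None,fx=2.8,fy=2.8,interpolation=2))
E
```

```text
clock: 12.25
tcp_pos: [0.499, 0.2965, 0.2683]
orientation: [-1.151, 1.296, -1.296]
contact_force: [-4.0, -1.1, 2.8]
grip_width: 0.0192
t 12.25 tcp [0.499  0.2965 0.2683] yaw -6.8 tilt [-3.e-04 -6.e-04 -1.e+00] q [-0.34  0.52 -0.4   1.88  0.27  0.8  -1.  ] w 0.0192 F [-4.  -1.1  2.8] M [-0.19  0.83  1.42]
shift cm [0.03 0.03 0.08] twist -0.0663
```

View pics/k.png

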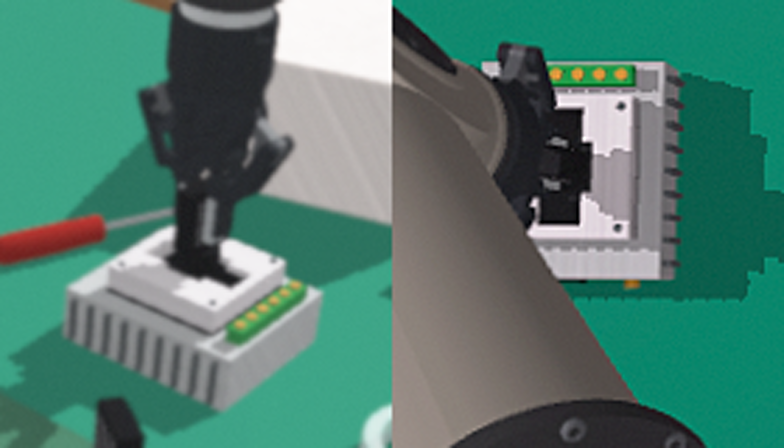

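The stop was felt at about 97° of turn, with the moment about z rising to 1.4 N m. The pictures show the carrier in the socket across the slot. I'll relieve the twist, let go and rise.

```bash
python3 -m jog '[[[0,0,0],-0.05,1],[[0,0,0],-0.05,1],[[0,0,0],-0.05,0],[[0,0,0],-0.05,-1],[[0,0,0],-0.05,-1],[[0,0,0],-0.05,-1],[[0,0,0],-0.05,-1],[[0,0,0],-0.05,-1]]'; python3 go.py .4998 .2961 .268 -3;
```

```text
clock: 13.35
tcp_pos: [0.4994, 0.2965, 0.2682]
orientation: [-1.175, 1.261, -1.261]
contact_force: [0.2, 0.4, 0.5]
grip_width: 0.0856
t 13.35 tcp [0.4994 0.2965 0.2682] yaw -4.01 tilt [ 1.e-04  0.e+00 -1.e+00] q [-0.33  0.52 -0.41  1.88  0.28  0.8  -0.95] w 0.0856 F [0.2 0.4 0.5] M [ 0.03 -0.06  0.03]
shift cm [0.03 0.02 0.04] twist -0.0176
```

```bash
python3 -m jog '[[[0,-1,0],0,-1],[[0,-4,0],0,-1],[[0,-8,0],0,-1],[[0,-12,0],0,-1],[[4,-15,0],0,-1],[[9,-15,0],0,-1],[[14,-15,0],0,-1],[[19,-15,0],0,-1],[[23,-15,0],0,-1],[[23,-15,0],0,-1]]'; python3 - <<'E'
from bench import *;import cv2,numpy as np
s=grab_frame("scene")["image"];t=grab_frame("top")["image"]
cv2.imwrite("pics/l.png",np.hstack([cv2.resize(s[110:210,320:430],(400,364),interpolation=2),cv2.resize(t[180:280,75:185],(400,364),interpolation=2)]))
cv2.imwrite("pics/m.png",s)
E
```

```text
clock: 14.6
tcp_pos: [0.4831, 0.0637, 0.4188]
orientation: [-1.173, 1.264, -1.266]
contact_force: [0.8, 1.8, 0.9]
grip_width: 0.0857
```

View pics/l.png

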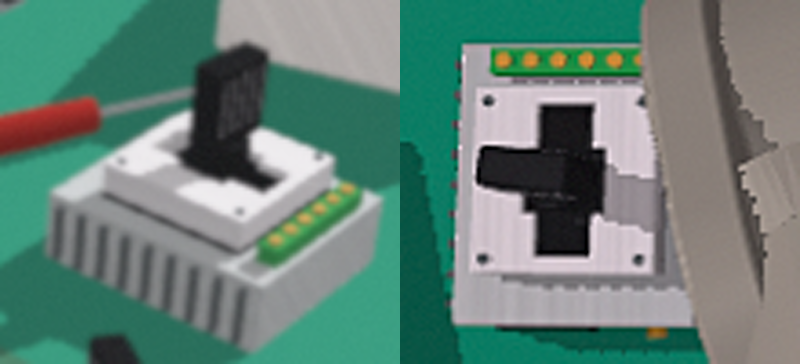

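View pics/m.png

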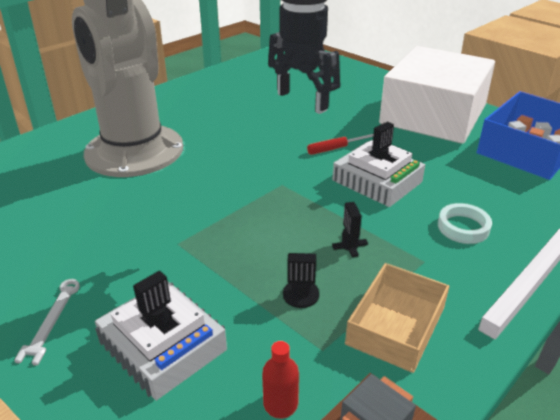

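```bash
python3 - <<'E'
from h import *;from bench import *
fs=grab_frame("scene");ft=grab_frame("top");k=400/110
S=[((a+.5)/k-.5+320,(b+.5)/k-.5+110) for a,b in[(268,52),(248,42),(196,65),(215,76)]]
T=[((a-400+.5)/k-.5+75,(b+.5)/k-.5+180) for a,b in[(482,148),(477,187)]]
for a,b in zip(S,T):print(tri(fs,a,ft,b))
Q=plane(fs,S,.136);print(Q,Q.mean(0));d=Q[0]+Q[1]-Q[2]-Q[3];print(np.degrees(np.arctan2(d[1],d[0])))
Q=plane(ft,T,.136);print(Q)
E
python3 go.py .4998 .2961 .268 -3
```

```text
(array([0.5090731 , 0.31749538, 0.13410881]), np.float64(0.0010800104147854575))
(array([0.49134543, 0.32044983, 0.13264847]), np.float64(0.0022282066216718554))
[[0.51082056 0.31368978 0.136     ]
 [0.49547108 0.31592799 0.136     ]
 [0.49120376 0.27211463 0.136     ]
 [0.50656866 0.2689287  0.136     ]] [0.50101601 0.29266528 0.136     ]
84.5061130884752
[[0.50932237 0.3172246  0.136     ]
 [0.49028897 0.31848697 0.136     ]]
t 14.8 tcp [0.4833 0.0684 0.4186] yaw -3.89 tilt [ 7.e-04  7.e-04 -1.e+00] q [ 0.07  0.18 -0.38  1.95  0.08  1.02 -0.41] w 0.0852 F [0.5 0.1 0.2] M [ 0.05 -0.04  0.02]
shift cm [-22.82  15.08   0.09] twist -0.0156
```

The top face triangulates at z of about 0.133–0.134, where 0.136 means fully down. An unlocked carrier raised by more than 4 mm would read above 0.140. The axis is within about 4 mm of the socket's, the yaw is roughly 84–86° against 1.7° for the slot, and nothing touches the robot. I'm handing in.

```bash
python3 -m jog '[[[0,0,0],0,-1],[[0,0,0],0,-1],[[0,0,0],0,-1]]'; python3 -c "
from bench import *
print(hand_in())"
```

```text
clock: 15.18
tcp_pos: [0.4833, 0.0674, 0.4181]
orientation: [-1.176, 1.26, -1.26]
contact_force: [0.2, 0.1, 0.3]
grip_width: 0.0851
the job is handed in; nothing more can be done
None
```

The two-lug carrier is in the empty socket, turned clockwise against its stop and released. I handed the job in at about 15.2 s of the 45 s allowed. `hand_in` gives no verdict, so these are my own checks.

- **Insertion:** The carrier was gripped at 19.5 mm and passed through the slots without contact. It touched the socket floor at the height the grasp predicted, with an up-force of about 16 N.
- **Turn:** It turned until the stop was felt, at about 97° of gripper turn and 1.4 N m.
- **Height:** After release the top of the carrier triangulated at 0.133–0.134 m, against 0.136 m for fully down. The same 2–3 mm low reading appeared when I measured it on the bench, so I take it as calibration error.
- **Position and angle:** The centre came out within about 4 mm of the socket axis. The lugs are about 83–92° from the slots: the one-view picture estimate is the lower value, and the gripper angle at release is the higher.
- **Surroundings:** In the last scene picture the other two carriers stand where they were, and the gripper is open and clear of everything.

No check failed. The only disagreements were the few millimetres and degrees above.

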